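Scan the mug, then index it three clicks and hold

TASK

The mug on the index table is being scanned view by view with the pistol-grip scanner clamped beside it. Take the first view: squeeze the scanner's trigger fully in and let it spring out again, with the table still at the stop where it stands; then turn the table's bar knob clockwise (seen from above) by three clicks, into the third stop and not past it. Finish still gripping the knob there, so that the mug stays put for the next view; keep the mug standing on the stage, and leave the things round about alone.

Things in the scene. Friction and masses are not known exactly. Their poses are not given: they have to be found in the camera images.
- scanner: hand scanner on its bench stand, all fixed to the table. A grey box-shaped head (72 x 134 x 52 mm, top at z 0.124) is clamped in a stand with a dark 110 x 120 mm foot; its pistol grip points straight up. Origin on the work surface; z is up; the scanner looks along its own -x (black bumper and three lenses), so the trigger is on the -x side of the grip and the palm side on +x
- grip_centre (a point): point inside the scanner's upright pistol grip, half-way through it and level with the place where the trigger is best squeezed, 0.166 m above the work surface. Axes as the scanner's. The grip is 34 mm deep along x, 30 mm wide along y (its faces are 17 and 15 mm from this point), and its flat top is 34 mm above this point; the head's collar ends 34 mm below it
- trigger_face (a point): point on the front of the black trigger (16 mm wide) at its free end, 43 mm above its hinge, where a finger presses; moves with it. The trigger stands up in front of the grip and leans forward, free end up. Untouched, this point is 39 mm from grip_centre along the scanner's -x and 11 mm above it, so grip and trigger measure 56 mm from palm side to trigger front; fully squeezed 45 mm
- trigger (a joint): the trigger's hinge: 0 rad = out (at rest), 0.24 rad = squeezed fully in against its stop, towards +x of the scanner. A spring returns it; it takes about 3 N to start and 8 N to bottom at trigger_face
- index_table: index table, a fixed grey casting, 36 mm high. Origin on the work surface below the middle of the stage (aluminium disc, 156 mm across, black rubber face); z up. The dividing plate and knob lie 185 mm along its -x; within 60 mm of the knob's axis nothing but the knob is above z 0.055; a plunger block 66 to 92 mm from it, on the stage's side, reaches z 0.058
- bar_knob: the black bar knob of the index table, 62 mm long (its own x), 16 mm thick (y), 34 mm high; origin at the middle of the bar, on the vertical turning axis, 0.080 m above the work surface, so the bar spans z 0.063 to 0.097. It stands on a short neck on a scalloped steel dividing plate of 90 mm diameter. At the start the bar points along the table's x
- index_knob (a joint): rotation of the knob (and, by a belt, of the stage alike): 0 rad at the start, where it rests in a stop; grows clockwise seen from above. A sprung roller drops into a notch every 20 degrees (0.349 rad), so the third stop is at 1.047 rad; from each notch about 0.15 to 0.2 N m carries it over the ridge half-way (0.175 rad on), after which it is pulled into the next
- mug: cream mug of 75 mm diameter and 118 mm height with a handle, loose on the stage; origin at the middle of its underside's outline, handle included (the mug's axis is 18 mm from it, along its +y)
- table_centre (a point): middle of the stage's top face, z 0.0525
- pot: small cream jar with a neck, 66 mm wide, 82 mm high, a bystander; origin under its middle
- flask: white flask with a small handle, 70 x 91 x 128 mm, a bystander; origin under its middle
- rib: flat kidney-shaped wooden rib, 52 x 92 x 9 mm, a bystander; origin under its middle

How it is judged:
By the outcome, as a careful person would: the job done as asked, in the order asked, and still so for the second after the job is handed in, while the arm keeps its last pose, push and grip.
It also fails if it takes over 43 s, if anything falls off the work surface, if the arm or the gripper's body presses on something with over 40 N, if the wrist force passes 120 N, or if a joint passes its speed limit or range.

ROBOT

A 7-joint arm with a two-finger parallel gripper is mounted at the origin on a cart in front of the work surface, level with it; the furniture and walls round the work are solid. World frame = base frame: x ahead of the robot, y to its left, z up, the work surface at z = 0. Lengths are in mm, angles in rad, forces in N, time in s.
With the tool pointing down it reaches from about 400 to 875 mm from the base axis. Payload 6.5 kg.
Tool frame: the origin (TCP) lies on the mounting face of the last link; the fingertips stand 173 mm ahead of it and the grasp point (between the pads) lies 155 mm ahead of it; z points along the fingers, y is the line along which they close (so a half turn about z gives the same grasp; the last joint's range is limited). The gripper opens to 85 mm and grips with 20 to 120 N. Pads are 22 mm wide; open, the fingers measure 114 mm over their backs; the gripper's body (76 mm by 85 mm) begins 54 mm behind the grasp point. The pads swing forward as they close: fully open they stand 13 mm farther back than shut.
Start: joints at [1.143, 0.536, -0.004, 1.538, 0.003, 1.067, -0.071], TCP at [230.073, -607.912, 404.69] pointing down, gripper open.
Joint ranges: [-2.7, 2.7], [-0.37, 2.16], [-1.27, 1.26], [0.24, 2.4], [-1.31, 4.45], [0.19, 1.91], [-2.76, 2.76]. Speed limits (rad/s): [2.39, 2.39, 3.14, 3.14, 3.14, 3.14, 3.14].

INTERFACE

Orientations are given as a unit quaternion [x, y, z, w].
In Python, from cell import * gives the robot as it stands. The module is installed in compiled form; this text tells all that it offers.
- The arm moves only by the shell command python3 -m pendant 'ROWS' [FORCE]. ROWS is JSON, a list that holds one entry, the list of rows, each a list of 7 numbers: the shift along the world's x, y, z in mm, then the turn, a rotation vector about the world's x, y, z in degrees, then the finger opening in mm, from 0 to 85.4. In form: [[[dx, dy, dz, ax, ay, az, jaw], ...]]. A call has 1 to 5 rows; each row shifts and turns the commanded pose from where the row before left it; what a row does not reach is not made up. A row lasts 1/8 s, in which the tool goes at most 62.5 mm and 10.7 degrees, less where a joint would pass 70% of its speed; a pose out of reach is approached as far as the arm can. A call with a gripper value outside its range is refused whole. The fingers move at their own pace and stop on an object; FORCE is the grip in N (left out, the last holds). Time passes only in rows, so rows that do not move let the fingers close. It gives the time, the measured TCP pose, the force, the opening and the grip force at its end, in the units of the state.
- observe(): the state, without advancing time (a new reading comes with each control period).
- get_image(name): name is "side" or "top"; returns a dict with "img" (480x640x3 uint8, blue, green, red), "camera_matrix" (3x3 intrinsics, pixels), "T" (4x4, takes a point from camera to world coordinates). Camera axes: x right, y down, z forward; pixel columns grow to the right and rows downward; lengths in mm; the calibration is good to about 2 mm. A picture is of the moment at which its call begins. There is no depth.
- sign_off(): hands the job in; it is judged then, once.
The state is a dict: "t": time; "joint_positions": joint angles; "joint_velocities": joint speeds; "effort": joint torques, N m; "tcp_pos": TCP position; "eef_rot": TCP orientation; "force": force on the tool from outside, world axes, zero at the start; "ft_torque": the same for the moment, N m; "grip_width": finger opening in mm; "finger_force": force on a finger pad.
Only numpy, scipy, OpenCV 4.12 (cv2) and the standard library are available. Lean on these libraries where they do the work, as an engineer would, in place of code of your own. Each camera call takes 0.05 s, during which the arm holds its last target. There are 200 camera calls.

## Working session

There is one attempt and no reset: what is moved stays moved. The work goes in short steps, Python scripts to look and compute and a shell command to move; the robot and the scene stay as the last step left them, time stands still between calls to the robot, and variables do not carry over. Pictures are saved under pics/ and viewed, at most 10 in all, crops included, and the job is handed in when it is done.

```bash
mkdir -p pics
python3 - <<'E'
from cell import *
import cv2
for n in("top","side"):
    d=get_image(n);cv2.imwrite(f"pics/{n}0.png",d["img"]);print(n,d["camera_matrix"].tolist(),d["T"].round(4).tolist())
o=observe();print(o)
E
```

```text
top [[603.0466140118716, 0.0, 326.3876103114868], [0.0, 603.0466140118716, 239.26610629281134], [0.0, 0.0, 1.0]] [[0.0264, -0.9815, 0.1897, 310.0368], [-0.9996, -0.0249, 0.01, 35.9633], [-0.0051, -0.1899, -0.9818, 1500.7607], [0.0, 0.0, 0.0, 1.0]]
side [[548.1391528271381, 0.0, 307.7562685174247], [0.0, 548.1391528271381, 231.9283106369183], [0.0, 0.0, 1.0]] [[-0.951, -0.2003, 0.2356, 237.7423], [-0.3092, 0.635, -0.7079, 1016.1806], [-0.0079, -0.7461, -0.6658, 1070.8112], [0.0, 0.0, 0.0, 1.0]]
{'t': 0.1, 'joint_positions': array([ 1.14279116,  0.53710712, -0.00444741,  1.53874853,  0.00260663,
        1.06730626, -0.0712475 ]), 'joint_velocities': array([ 0.00025831, -0.00140394,  0.00056421, -0.00342295,  0.00055573,
        0.0001836 , -0.00115479]), 'effort': array([ 2.07720674e-03, -5.84564567e+01,  1.05168767e+00, -2.59774858e+01,
        1.26643729e-02,  4.65457255e-03, -1.14126871e-05]), 'tcp_pos': array([ 229.9829977 , -607.64393378,  403.89962838]), 'eef_rot': array([ 9.83678261e-01,  1.79934619e-01, -1.97788978e-04, -7.56312233e-04]), 'force': array([-0.40993334, -0.11628571, -0.21769539]), 'ft_torque': array([ 0.01870953, -0.0007235 , -0.02133771]), 'finger_force': 0.0, 'grip_width': 85.12755467691883}
```

View pics/top0.png

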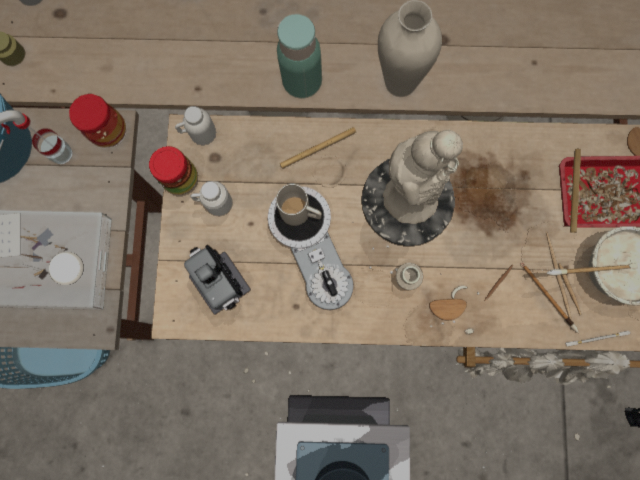

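View pics/side0.png

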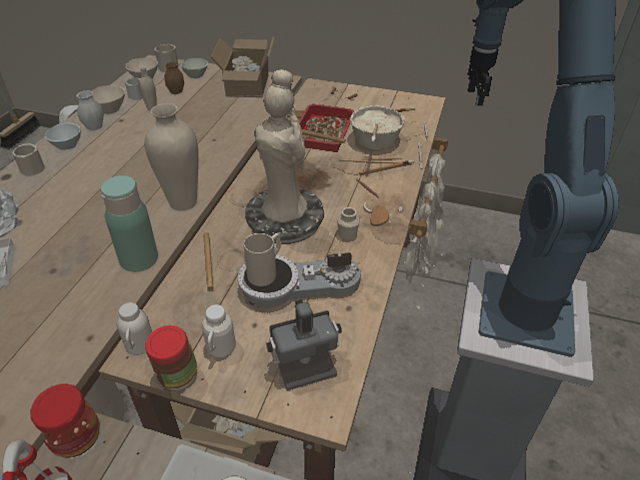

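Run:
```python
import cv2
a=cv2.imread("pics/top0.png")[180:330,175:375];cv2.imwrite("pics/tc.png",cv2.resize(a,None,fx=4,fy=4,interpolation=cv2.INTER_CUBIC))
a=cv2.imread("pics/side0.png")[230:395,190:390];cv2.imwrite("pics/sc.png",cv2.resize(a[:150],None,fx=4,fy=4,interpolation=cv2.INTER_CUBIC))
```

```text
(no output)
```

View pics/tc.png

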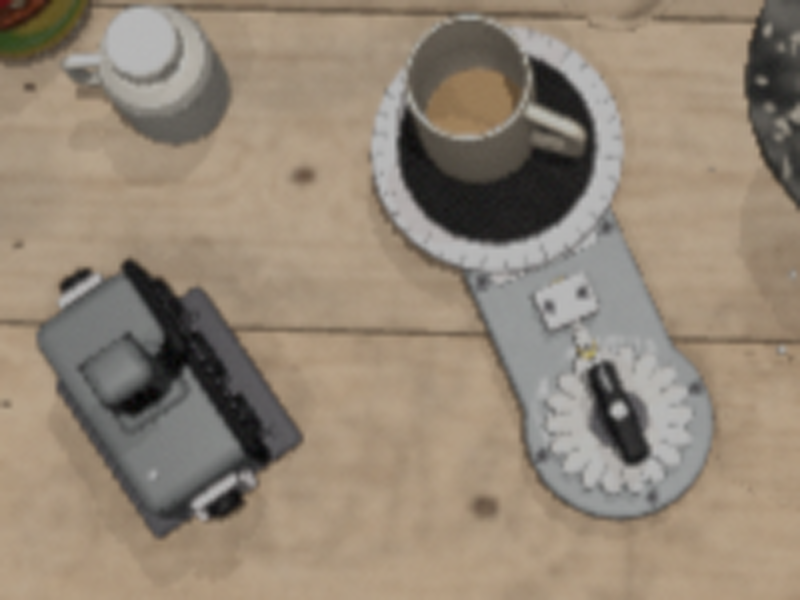

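View pics/sc.png

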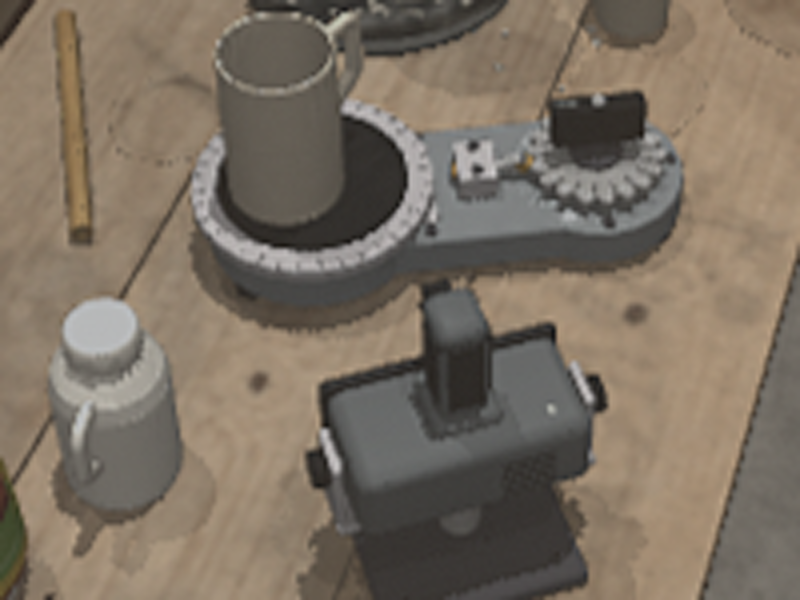

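```bash
cat > h.py <<'E'
import numpy as np
K={"top":(603.0466,326.3876,239.2661),"side":(548.1392,307.7563,231.9283)}
T={"top":np.array([[0.0264,-0.9815,0.1897,310.0368],[-0.9996,-0.0249,0.01,35.9633],[-0.0051,-0.1899,-0.9818,1500.7607]]),
"side":np.array([[-0.951,-0.2003,0.2356,237.7423],[-0.3092,0.635,-0.7079,1016.1806],[-0.0079,-0.7461,-0.6658,1070.8112]])}
OFF={"top":(175,180),"side":(190,230)}
def bp(c,u,v,z):
    f,cx,cy=K[c];x=OFF[c][0]+u/4-.375;y=OFF[c][1]+v/4-.375
    d=T[c][:,:3]@[(x-cx)/f,(y-cy)/f,1];o=T[c][:,3]
    return o+d*(z-o[2])/d[2]
def pr(c,p):
    f,cx,cy=K[c];q=T[c][:,:3].T@(np.array(p)-T[c][:,3])
    return f*q[0]/q[2]+cx,f*q[1]/q[2]+cy
E
python3 - <<'E'
from h import *
for n,c,u,v,z in [("stage","top",497,147,52.5),("knobmid","top",618,411,97),("knob e1","top",601,363,97),("knob e2","top",635,461,97),
("knob side mid","side",598,103,97),("kn side e1","side",550,104,97),("kn side e2","side",644,97,97),("stage side","side",312,188,52.5),
("h1","top",40,332,124),("h2","top",128,268,124),("h3","top",255,465,124),("h4","top",163,515,124),
("g1","top",80,362,200),("g2","top",130,335,200),("g3","top",157,375,200),("g4","top",108,408,200),
("gs1","side",425,302,200),("gs2","side",470,288,200),("gs3","side",492,335,200),("gs4","side",437,342,200),("trig","top",172,350,185)]:
    print(n,bp(c,u,v,z).round(1))
E
```

```text
stage [645.6 120.   52.5]
knobmid [478.8  41.2  97. ]
knob e1 [506.8  51.9  97. ]
knob e2 [449.8  30.5  97. ]
knob side mid [478.5  42.   97. ]
kn side e1 [507.3  52.1  97. ]
kn side e2 [452.   27.9  97. ]
stage side [642.9 127.7  52.5]
h1 [512.8 376.  124. ]
h2 [551.6 327.5 124. ]
h3 [439.2 247.6 124. ]
h4 [409.4 298.5 124. ]
g1 [485.6 334.3 200. ]
g2 [501.2 308.  200. ]
g3 [479.6 291.9 200. ]
g4 [460.9 317.4 200. ]
gs1 [498.9 314.8 200. ]
gs2 [479.6 298.6 200. ]
gs3 [459.  325.2 200. ]
gs4 [484.4 338.1 200. ]
trig [495.6 287.4 185. ]
```

```bash
cat > ov.py <<'E'
from h import *
import cv2,sys
def box(cx,cy,th,x0,x1,y0,y1,z0,z1):
    c,s=np.cos(th),np.sin(th);P=[]
    for z in(z0,z1):
        P.append([(cx+c*x-s*y,cy+s*x+c*y,z) for x,y in((x0,y0),(x1,y0),(x1,y1),(x0,y1))])
    return P
def draw(img,c,P,col,S,o):
    q=lambda p:tuple(int(round((a-b+.5)*S*8)) for a,b in zip(pr(c,p),o))
    for L in P:
        for i in range(4): cv2.line(img,q(L[i]),q(L[(i+1)%4]),col,1,cv2.LINE_AA,3)
gx,gy,gt,kx,ky,kt=map(float,sys.argv[1:7])
W={"top":[(178,240,64,48),(305,250,64,48)],"side":[(270,295,64,48),(310,240,64,48)]}
out=[]
for c in W:
    im=cv2.imread(f"pics/{c}0.png");row=[]
    for (x,y,w,h) in W[c]:
        S=6.25;a=cv2.resize(im[y:y+h,x:x+w],(400,300),interpolation=cv2.INTER_CUBIC)
        g=np.radians(gt)
        draw(a,c,box(gx,gy,g,-17,17,-15,15,132,200),(0,255,0),S,(x,y))
        draw(a,c,box(gx,gy,g,-39,-39,-8,8,134,177),(0,0,255),S,(x,y))
        draw(a,c,box(kx,ky,np.radians(kt),-31,31,-8,8,63,97),(0,255,255),S,(x,y))
        row.append(a)
    out.append(np.hstack(row))
cv2.imwrite(sys.argv[7],np.vstack(out))
E
python3 ov.py 481 315 126 478.6 41.5 24 pics/ov1.png
```

```text
(no output)
```

View pics/ov1.png

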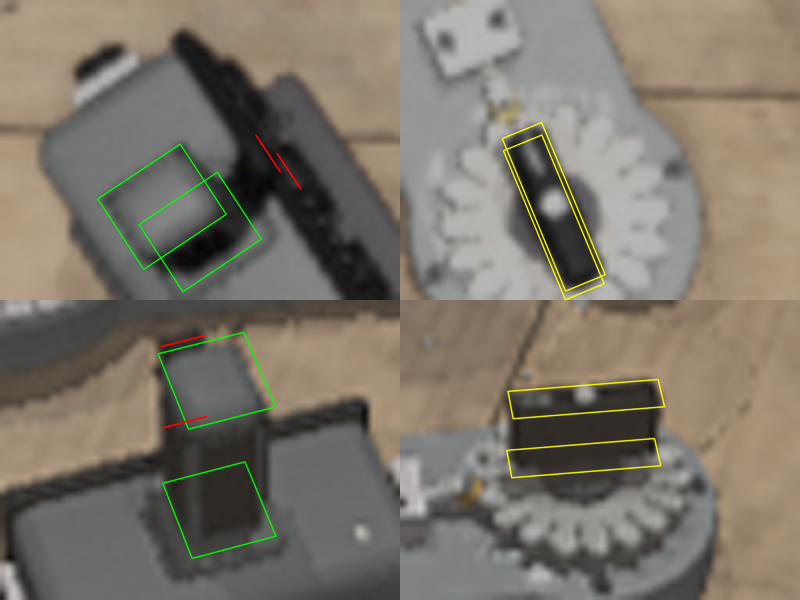

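The top view shows the grip's top around crop pixel (118,370) and the bar knob at about (618,411). The overlay puts the grip at about (482, 315.5) with scanner −x at −54°, and the knob at about (479.5, 42) with the bar at 24.5°. I'll approach now.

```bash
python3 -m pendant '[[[34,44,0,0,0,0,85],[34,44,0,0,0,0,85],[34,44,0,0,0,0,85],[34,44,0,0,0,0,85],[34,44,0,0,0,0,85]]]' 30
python3 -m pendant '[[[34,44,0,0,0,0,85],[36,44,0,0,0,0,85],[0,55,0,0,0,0,85],[0,55,0,0,0,0,85],[0,55,0,0,0,0,85]]]'
python3 -m pendant '[[[0,55,0,0,0,5,85],[0,55,0,0,0,5,85],[0,55,0,0,0,5,85],[0,55,0,0,0,0,85],[0,0,0,0,0,0,85]]]'
```

```text
t: 0.72
tcp_pos: [400.9, -386.3, 404.5]
eef_rot: [0.984, 0.18, -0.0, -0.0]
force: [0.2, -0.4, -0.1]
grip_width: 84.9
finger_force: 0.0
t: 1.35
tcp_pos: [469.8, -133.1, 404.5]
eef_rot: [0.984, 0.18, -0.0, -0.0]
force: [1.3, 0.1, -0.8]
grip_width: 84.8
finger_force: 0.0
t: 1.98
tcp_pos: [469.4, 89.6, 404.8]
eef_rot: [0.951, 0.311, 0.0, -0.001]
force: [-0.3, -0.8, 0.1]
grip_width: 85.1
finger_force: 0.0
```

```bash
python3 -m pendant '[[[4,55,0,0,0,0,85],[4,55,0,0,0,0,85],[4,55,0,0,0,0,85],[4,56,0,0,0,0,85],[0,0,0,0,0,0,85]]]'
python3 -m pendant '[[[0,0,-25,0,0,0,85],[0,0,0,0,0,0,85]]]'
python3 - <<'E'
from cell import *
import cv2,numpy as np
a=get_image("side")["img"][215:375,230:390];b=get_image("top")["img"][220:320,165:265]
cv2.imwrite("pics/p1.png",np.hstack([cv2.resize(a,(400,400),interpolation=2),cv2.resize(b,(400,400),interpolation=2)]))
E
```

```text
t: 2.6
tcp_pos: [485.0, 310.0, 404.4]
eef_rot: [0.951, 0.31, -0.0, -0.001]
force: [0.2, -0.1, -0.2]
grip_width: 84.8
finger_force: 0.0
t: 2.85
tcp_pos: [486.0, 303.9, 377.8]
eef_rot: [0.952, 0.306, -0.002, 0.001]
force: [-0.9, -0.3, 0.1]
grip_width: 84.7
finger_force: 0.0
```

View pics/p1.png

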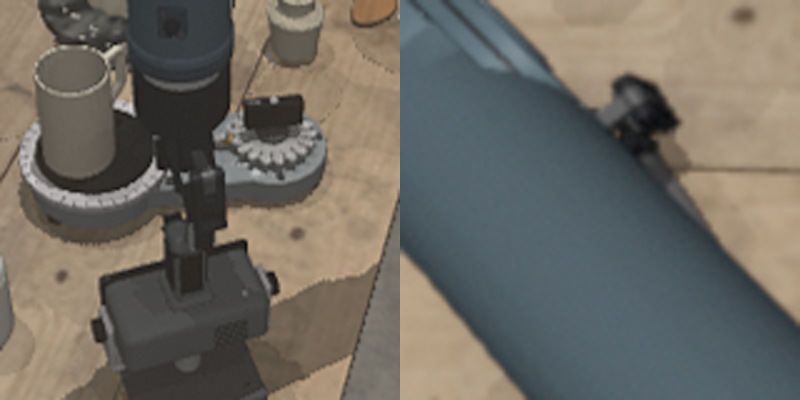

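The side view shows the palm finger at about (205,195) above the grip, not yet lined up along it. The pose shifted a few mm, so I'll read it again.

```bash
python3 - <<'E'
from cell import *
o=observe();print(o["t"],o["tcp_pos"],o["eef_rot"],o["joint_positions"].round(3),o["force"])
E
python3 -m pendant '[[[0,0,0,0,0,0,85],[0,0,0,0,0,0,85]]]'
```

```text
2.95 [486.52388861 304.9354739  379.91132862] [ 9.52020789e-01  3.06033093e-01 -2.27316426e-04  3.33646717e-04] [-0.318  0.472 -0.424  1.748  0.229  0.971 -1.78 ] [ 0.24700186  0.19915733 -0.26284694]
t: 3.2
tcp_pos: [486.3, 306.0, 380.4]
eef_rot: [0.952, 0.307, 0.001, -0.0]
force: [0.5, 0.1, -0.6]
grip_width: 85.1
finger_force: 0.0
```

```bash
python3 -m pendant '[[[-1,5,0,0,0,0,85],[0,0,0,0,0,0,85],[0,0,0,0,0,0,85]]]'
python3 -m pendant '[[[0,0,-5,0,0,0,85],[0,0,0,0,0,0,85],[0,0,0,0,0,0,85]]]'
```

```text
t: 3.58
tcp_pos: [485.0, 311.2, 379.7]
eef_rot: [0.952, 0.307, -0.0, 0.0]
force: [-0.4, -1.0, -0.2]
grip_width: 85.0
finger_force: 0.0
t: 3.95
tcp_pos: [485.1, 311.0, 374.6]
eef_rot: [0.952, 0.307, -0.0, 0.0]
force: [-0.2, -0.8, -0.6]
grip_width: 84.9
finger_force: 0.0
```

```bash
python3 -m pendant '[[[0,0,-10,0,0,0,85],[0,0,-10,0,0,0,85],[0,0,-5,0,0,0,85],[0,0,0,0,0,0,85]]]'
python3 -m pendant '[[[0,0,-10,0,0,0,85],[0,0,-10,0,0,0,85],[0,0,-8,0,0,0,85],[0,0,0,0,0,0,85],[0,0,0,0,0,0,85]]]'
python3 - <<'E'
from cell import *
import cv2,numpy as np
a=get_image("side")["img"][235:355,230:390]
cv2.imwrite("pics/p2.png",cv2.resize(a,(800,600),interpolation=2))
E
```

```text
t: 4.45
tcp_pos: [484.9, 311.0, 349.0]
eef_rot: [0.952, 0.307, -0.001, 0.0]
force: [0.3, -0.3, 0.3]
grip_width: 85.1
finger_force: 0.0
t: 5.08
tcp_pos: [485.2, 311.2, 321.8]
eef_rot: [0.952, 0.307, 0.0, -0.0]
force: [-0.3, 0.0, 0.5]
grip_width: 84.9
finger_force: 0.0
```

View pics/p2.png

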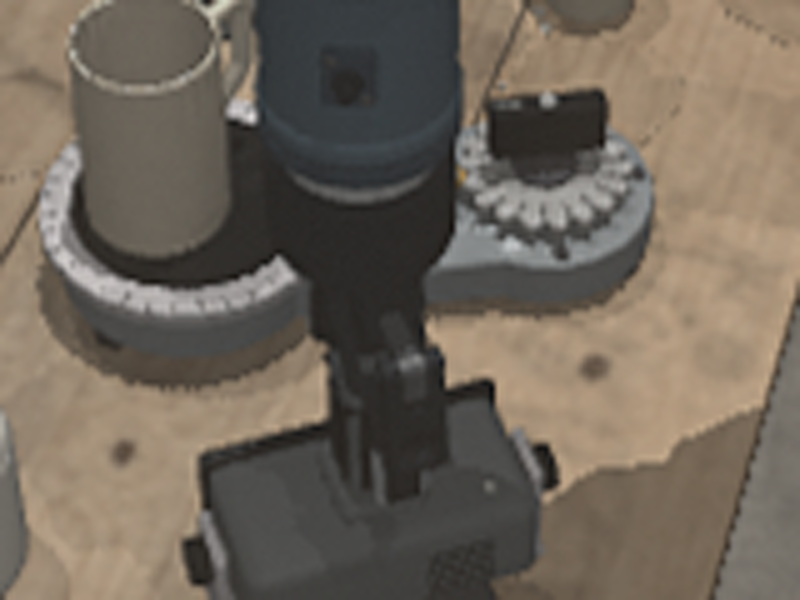

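The palm finger, at about (410,430), is lined up with the grip's palm face at x≈385, as its 34 mm standoff predicts. I'll close in steps.

```bash
python3 -m pendant '[[[0,0,0,0,0,0,62],[0,0,0,0,0,0,62],[0,0,0,0,0,0,58]]]' 30
python3 -m pendant '[[[0,0,0,0,0,0,53],[0,0,0,0,0,0,53],[0,0,0,0,0,0,53]]]'
python3 -m pendant '[[[0,0,0,0,0,0,48],[0,0,0,0,0,0,48],[0,0,0,0,0,0,48]]]'
```

```text
t: 5.5
tcp_pos: [486.2, 309.9, 322.2]
eef_rot: [0.952, 0.306, 0.001, 0.001]
force: [3.2, -4.1, 4.3]
grip_width: 57.9
finger_force: 2.7
t: 5.88
tcp_pos: [486.5, 309.6, 322.2]
eef_rot: [0.952, 0.306, 0.001, 0.001]
force: [3.3, -4.5, 3.0]
grip_width: 53.1
finger_force: 3.2
t: 6.25
tcp_pos: [486.2, 310.1, 322.5]
eef_rot: [0.952, 0.306, 0.001, 0.001]
force: [2.2, -4.2, 5.5]
grip_width: 48.1
finger_force: 5.3
```

```bash
python3 -m pendant '[[[0,0,0,0,0,0,44],[0,0,0,0,0,0,40],[0,0,0,0,0,0,40],[0,0,0,0,0,0,40]]]' 35
```

```text
t: 6.75
tcp_pos: [485.3, 311.4, 323.1]
eef_rot: [0.952, 0.307, 0.001, -0.0]
force: [-0.8, -2.8, 10.2]
grip_width: 44.0
finger_force: 34.5
```

```bash
python3 -m pendant '[[[0,0,0,0,0,0,50],[0,0,0,0,0,0,65],[0,0,0,0,0,0,85],[0,0,0,0,0,0,85],[0,0,0,0,0,0,85]]]'
python3 -m pendant '[[[0,0,10,0,0,0,85],[0,0,15,0,0,0,85],[0,0,20,0,0,0,85],[0,0,20,0,0,0,85],[0,0,15,0,0,0,85]]]'
python3 -m pendant '[[[0,0,0,0,0,0,85],[0,0,0,0,0,0,85]]]'
```

```text
t: 7.38
tcp_pos: [484.8, 311.5, 321.8]
eef_rot: [0.952, 0.307, -0.0, -0.0]
force: [0.5, 0.4, -0.3]
grip_width: 84.8
finger_force: 0.0
t: 8.0
tcp_pos: [485.2, 311.3, 403.7]
eef_rot: [0.952, 0.307, 0.001, -0.0]
force: [-0.5, -0.6, -0.1]
grip_width: 85.0
finger_force: 0.0
t: 8.25
tcp_pos: [484.9, 310.9, 401.2]
eef_rot: [0.952, 0.307, -0.0, 0.0]
force: [-0.4, -0.5, -0.6]
grip_width: 85.1
finger_force: 0.0
```

```bash
python3 -m pendant '[[[-1,-54,0,0,0,0,85],[-1,-54,0,0,0,-3,85],[-1,-54,0,0,0,-4,85],[-1,-54,0,0,0,-4,85],[-1,-53,0,0,0,0,85]]]' 60
python3 -m pendant '[[[0,0,0,0,0,0,85],[0,0,0,0,0,0,85]]]'
python3 -m pendant '[[[0,0,-20,0,0,0,85],[0,0,-20,0,0,0,85],[0,0,0,0,0,0,85],[0,0,0,0,0,0,85]]]'
```

```text
t: 8.88
tcp_pos: [479.5, 40.2, 401.0]
eef_rot: [0.977, 0.214, -0.001, -0.0]
force: [0.3, -0.1, 0.6]
grip_width: 84.8
finger_force: 0.0
t: 9.12
tcp_pos: [479.9, 42.6, 401.3]
eef_rot: [0.977, 0.214, -0.0, -0.0]
force: [0.2, 0.4, 0.0]
grip_width: 85.0
finger_force: 0.0
t: 9.62
tcp_pos: [480.3, 43.2, 362.2]
eef_rot: [0.977, 0.215, 0.0, -0.0]
force: [0.3, -0.2, -1.1]
grip_width: 85.2
finger_force: 0.0
```

```bash
python3 -m pendant '[[[0,0,-25,0,0,0,85],[0,0,-25,0,0,0,85],[0,0,-20,0,0,0,85],[0,0,0,0,0,0,85],[0,0,0,0,0,0,85]]]'
python3 - <<'E'
from cell import *
import cv2,numpy as np
a=get_image("side")["img"][220:340,240:400]
cv2.imwrite("pics/p3.png",cv2.resize(a,(800,600),interpolation=2))
E
```

```text
t: 10.25
tcp_pos: [480.7, 42.4, 292.8]
eef_rot: [0.977, 0.214, 0.001, 0.0]
force: [0.1, -0.5, 1.8]
grip_width: 85.1
finger_force: 0.0
```

View pics/p3.png

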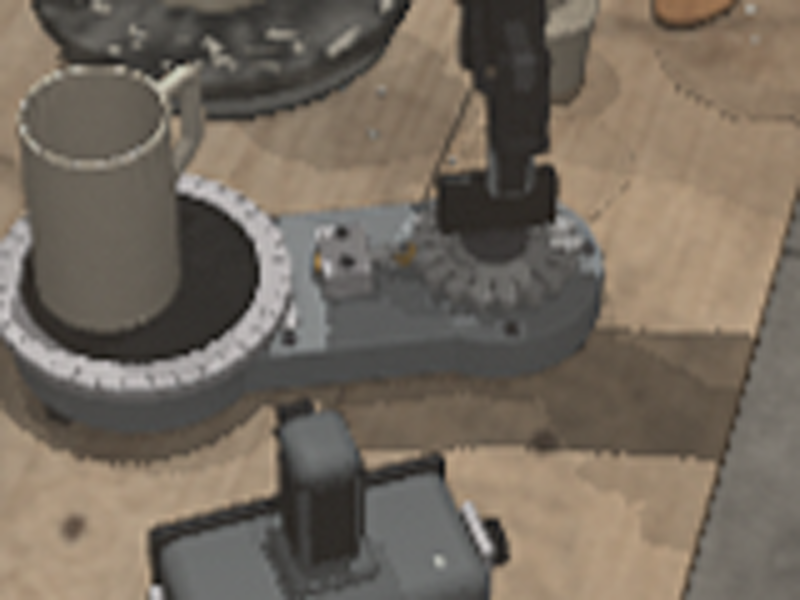

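The near finger, at about (517,175), is over the bar's middle (497,195), allowing for perspective. The trigger has sprung out (298,408). I'll go down and grip.

```bash
python3 -m pendant '[[[-1,0,-20,0,0,0,85],[0,0,-20,0,0,0,85],[0,0,-15,0,0,0,85],[0,0,0,0,0,0,85],[0,0,0,0,0,0,85]]]'
python3 -m pendant '[[[0,0,0,0,0,0,40],[0,0,0,0,0,0,40],[0,0,0,0,0,0,25],[0,0,0,0,0,0,21],[0,0,0,0,0,0,18]]]' 60
python3 -c "
from cell import *
o=observe();print(o['tcp_pos'],o['ft_torque'],o['joint_positions'].round(2))"
```

```text
t: 10.92
tcp_pos: [479.5, 42.2, 237.3]
eef_rot: [0.977, 0.214, 0.001, 0.0]
force: [-0.0, 0.3, -0.2]
grip_width: 85.1
finger_force: 0.0
t: 11.55
tcp_pos: [479.3, 41.5, 236.8]
eef_rot: [0.977, 0.214, 0.0, 0.0]
force: [1.1, -2.2, 0.2]
grip_width: 18.4
finger_force: 1.0
[479.31688435  41.54677725 236.77984693] [-0.3665461  -0.2060215   0.04152102] [ 0.03  0.54 -0.25  2.07  0.25  0.55 -1.55]
```

```bash
python3 -m pendant '[[[0,0,0,0,0,0,14],[0,0,0,0,0,0,10],[0,0,0,0,0,0,10],[0,0,0,0,0,0,10]]]' 60
python3 -c "
from cell import *
o=observe();print(o['tcp_pos'],o['eef_rot'],o['ft_torque'],o['joint_positions'].round(2))"
```

```text
t: 12.05
tcp_pos: [479.4, 41.3, 236.9]
eef_rot: [0.977, 0.214, 0.0, 0.001]
force: [1.7, -6.1, 2.6]
grip_width: 15.2
finger_force: 58.4
[479.3999343   41.34631581 236.90561453] [9.76855696e-01 2.13898580e-01 2.26620854e-04 5.43774936e-04] [-1.01151386 -0.20576276  0.20521432] [ 0.03  0.54 -0.25  2.07  0.25  0.55 -1.55]
```

```bash
for i in 1; do python3 -m pendant '[[[0,0.5,0,0,0,1.5,10],[0,0,0,0,0,0,10],[0,0,0,0,0,0,10]]]' 60; done
python3 -c "
from cell import *
import numpy as np
o=observe();e=o['eef_rot'];print(2*np.degrees(np.arctan2(e[1],e[0])),o['ft_torque'])
import cv2
cv2.imwrite('pics/s4.png',get_image('side')['img'])
cv2.imwrite('pics/t4.png',get_image('top')['img'])"
```

```text
t: 12.42
tcp_pos: [479.4, 41.4, 236.9]
eef_rot: [0.974, 0.226, 0.0, 0.001]
force: [1.0, -6.5, 2.5]
grip_width: 15.3
finger_force: 58.6
26.100408023426812 [-1.40021288 -0.29591144 -0.23560232]
```

```bash
cat > q.py <<'E'
from cell import *
import numpy as np
o=observe();e=o['eef_rot'];print(2*np.degrees(np.arctan2(e[1],e[0])),o['ft_torque'],o['joint_positions'].round(2))
E
python3 -m pendant '[[[0,0,0,0,0,-5,10],[0,0,0,0,0,-5,10],[0,0,0,0,0,-5,10],[0,0,0,0,0,-5.7,10],[0,0,0,0,0,0,10]]]' 80; python3 q.py
```

```text
t: 13.15
tcp_pos: [479.5, 41.1, 236.9]
eef_rot: [0.999, 0.047, 0.0, 0.001]
force: [1.3, -7.1, 3.4]
grip_width: 14.7
finger_force: 78.4
5.34862047035149 [-1.47341029 -0.27748252 -0.07249893] [-0.04  0.53 -0.17  2.08  0.17  0.54 -1.81]
```

```bash
python3 -m pendant '[[[0,0,0,0,0,-5,10],[0,0,0,0,0,-5,10],[0,0,0,0,0,-5,10],[0,0,0,0,0,-5,10],[0,0,0,0,0,0,10]]]' 80; python3 q.py
python3 -m pendant '[[[0,0,0,0,0,-5,10],[0,0,0,0,0,-5,10],[0,0,0,0,0,-5,10],[0,0,0,0,0,-5,10],[0,0,0,0,0,0,10]]]' 80; python3 q.py
```

```text
t: 13.78
tcp_pos: [479.5, 40.8, 236.9]
eef_rot: [0.992, -0.128, 0.001, 0.001]
force: [1.6, -8.7, 4.2]
grip_width: 14.8
finger_force: 78.5
-14.65939012386987 [-1.61815548 -0.19478834 -0.16416073] [-0.12  0.53 -0.08  2.08  0.08  0.53 -2.08]
t: 14.4
tcp_pos: [479.3, 40.5, 236.9]
eef_rot: [0.955, -0.298, 0.001, 0.001]
force: [1.1, -9.5, 6.1]
grip_width: 14.7
finger_force: 78.6
-34.67877333293762 [-1.76390013 -0.16076109 -0.15788087] [-0.19  0.53  0.02  2.09 -0.01  0.53 -2.34]
```

```bash
python3 -m pendant '[[[0,0,0,0,0,0,10],[0,0,0,0,0,0,10]]]'; python3 q.py
python3 - <<'E'
from cell import *
import cv2,numpy as np
a=get_image("side")["img"][220:340,240:400];b=cv2.imread("pics/s4.png")[220:340,240:400]
t=get_image("top")["img"][180:330,215:365]
cv2.imwrite("pics/p5.png",np.hstack([np.vstack([cv2.resize(x,(400,300),interpolation=2) for x in(a,b)]),cv2.resize(t,(400,600),interpolation=2)]))
E
```

```text
t: 14.65
tcp_pos: [479.4, 40.5, 236.9]
eef_rot: [0.955, -0.298, 0.001, 0.001]
force: [1.7, -9.4, 5.2]
grip_width: 15.0
finger_force: 78.6
-34.63075958331534 [-1.86919579 -0.16258444 -0.13162233] [-0.19  0.53  0.01  2.09 -0.01  0.53 -2.34]
```

View pics/p5.png

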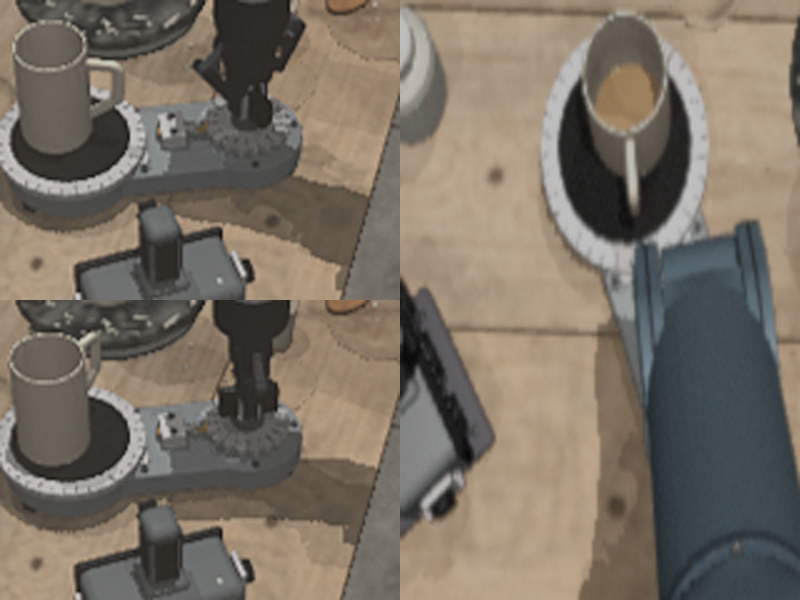

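The mug still stands and its handle has swung about 60° clockwise. The torque says the knob is a few tenths of a degree short of the notch, so I'll trim it.

```bash
python3 -m pendant '[[[0,0.5,0,0,0,-0.4,10],[0,0,0,0,0,0,10],[0,0,0,0,0,0,10]]]'; python3 q.py
```

```text
t: 15.12
tcp_pos: [479.3, 40.6, 236.9]
eef_rot: [0.954, -0.301, 0.001, 0.001]
force: [0.7, -11.0, 5.1]
grip_width: 15.2
finger_force: 78.7
-35.03180920173613 [-2.06298506 -0.16912481  0.06442146] [-0.19  0.53  0.02  2.09 -0.01  0.53 -2.35]
```

Torque is near zero, so the knob is seated in the third stop. Handing in.

```bash
python3 -c "
from cell import *
print(sign_off())"
```

```text
the job is handed in; nothing more can be done
None
```

I squeezed the trigger to its stop and it sprang back out. I then turned the knob three clicks clockwise into the third stop, where the gripper still holds it at about 79 N with the mug standing. The job is handed in at about 15 s of the 43 s limit.

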